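# Clamp the specimen block and hold the saw guard open

### The arm

A 6-joint arm with a two-finger parallel gripper is mounted at the origin on the work surface; the furniture and walls round the work are solid. World frame = base frame: x ahead of the robot, y to its left, z up, the work surface at z = 0. Lengths are in m, angles in degrees, forces in N, time in s.
With the tool pointing down it reaches from about 0.325 to 0.85 m from the base axis. Payload 15.5 kg.
Tool frame: the origin (TCP) lies midway between the tips of the shut fingers; the grasp point (between the pads) lies 19 mm behind it; z points along the fingers, y is the line along which they close (so a half turn about z gives the same grasp; the last joint's range is limited). The gripper opens to 91 mm and grips with 3 to 60 N. Pads are 32 mm wide; open, the fingers measure 118 mm over their backs; the gripper's body (76 mm by 178 mm) begins 60 mm behind the grasp point.
Start: joints at [66.606, 28.281, 77.091, -0, 74.628, -5.472], TCP at [0.192, 0.595, 0.178] pointing down, gripper open.
Joint ranges: [-166.48, 166.48], [-47.26, 123.95], [12.59, 153.08], [-70.14, 250.14], [6.76, 159.57], [-176.63, 176.63]. Speed limits (degrees/s): [108.29, 108.29, 147.25, 172.46, 172.46, 172.46].

### API

Orientations are given as a 3x3 rotation matrix whose columns are the frame's x, y, z axes.
In Python, from bench import ctrl gives the robot as it stands. Calls block until the motion is done:
- ctrl.goto(position, orientation): joint-space move of the TCP to a pose.
- ctrl.move_l(position, vel=0.15, ori=None, contact_N=None): straight line of the TCP; ori=None keeps the orientation; vel is the mean speed in m/s. With contact_N (N) it stops when the force on the tool has changed by that much, and returns True; else False.
- ctrl.movej(angles): joint-space move.
- ctrl.command_gripper(opening): opening from 0.0 (shut) to 1.0 (fully open); the grip force is fixed at half the most; returns when the fingers have stopped.
- ctrl.sleep(seconds).
- ctrl.ik(position, orientation): joint angles nearest the present ones, or None.
- ctrl.read_camera(name): name is "scene" or "top" or "wrist"; returns the picture (480x640x3 uint8, blue, green, red); there is no depth.
- ctrl.camera_params(name): a dict with "fx", "fy", "cx", "cy" (pixels), "pose" (4x4, takes a point from camera to world coordinates); the wrist camera has in their place "T_tool_cam" (4x4, takes a point from camera to tool coordinates, whose origin is the TCP and whose axes are the flange's). Camera axes: x right, y up, looking along -z (the intrinsics and any distortion apply to the point x, -y, -z); pixel columns grow to the right and rows downward; lengths in m; the calibration is good to about 2 mm. A picture is of the moment at which its call begins: read the wrist's pose just before it. camera_params takes no time and is no camera call.
A pose or a line that the arm cannot do raises ctrl.MotionError and nothing moves.
- ctrl.sign_off(): hands the job in; it is judged then, once.
Readings, each from a call of its own:
- ctrl.current_t(): time.
- ctrl.current_q(): joint angles.
- ctrl.current_dq(): joint speeds.
- ctrl.current_effort(): joint torques, N m.
- ctrl.current_tool_pos(): TCP position.
- ctrl.current_eef_rot(): TCP orientation.
- ctrl.current_contact_force(): force on the tool from outside, world axes, zero at the start.
- ctrl.current_wrist_torque(): the same for the moment, N m.
- ctrl.current_grip_width(): opening from 0.0 (shut) to 1.0 (fully open).
- ctrl.current_grasp_force(): force on a finger pad.
Only numpy, scipy, OpenCV 4.12 (cv2) and the standard library are available. Lean on these libraries where they do the work, as an engineer would, in place of code of your own. Each camera call takes 0.05 s, during which the arm holds its last target. There are 200 camera calls.

### The job

Crank the small saw's vise handle clockwise until its moving jaw clamps the specimen block firmly against the fixed jaw, so that the block cannot shift. Then let go of the crank, lift the clear blade guard by its front handle and keep hold of it at 60 degrees open, still and without touching the blade, so that I can set the cut line; the guard falls shut by itself, so finish while you are still holding it. Leave the other things on the bench where they are.

Things in the scene. Friction and masses are not known exactly. Their poses are not given: they have to be found in the camera images.
- saw: bench-top specimen saw, fixed; white base 160 x 250 x 45 mm, motor housing (176 mm high) at its left end. Origin under the base at bench height; x to its back, y to its left seen from the front, z up. In this frame: vise centre line y = -0.085, vise bed z = 0.090, face of the fixed jaw (behind the block) x = 0.035; jaws 58 mm wide, 30 mm high
- vise_jaw: moving steel jaw of the vise, 24 x 58 x 30 mm, in front of the block; origin at the foot of its gripping face, in the middle of its width. It slides to saw +x by 1.27 mm per radian of crank (8 mm a turn) and starts 1 to 9 mm in front of the block
- block: translucent brown resin specimen block, 26 (saw x) x 70 (saw y) x 24 mm, about 0.2 kg, lying loose on the vise bed between the jaws, its left end sticking out toward the blade; origin in the middle of its underside, axes like the saw's within 2 degrees. It starts 1 to 4 mm in front of the fixed jaw
- crank (a joint): angle of the vise crank, rad; grows clockwise seen from the front, which closes the vise. At 0 the handle is straight above the screw, at pi/2 at the right (saw -y). Starts between 0 and 4, grips the block near 8. It turns at about 5 N on the handle and stays where it is left; the effort climbs once the jaws bite: 4 to 5 N more clamps the block well, and if forced on it springs back a little
- crank_grip (a point): middle of the crank's black handle, a freely revolving sleeve 14 mm thick and 38 mm long that points straight to the front (saw -x), 35 mm from the screw axis. The crank's web ends 19 mm behind this point
- crank_centre (a point): centre of the circle, in a plane across saw x, that crank_grip runs round; 78 mm above the bench; it turns with the saw (x to the back, y left, z up)
- guard (a joint): opening angle of the blade guard, rad: 0 shut, 1.047 = 60 degrees, 1.75 its stop. It has no spring or catch and falls shut from every angle; about 3 N at the handle carries it
- guard_handle (a point): middle of the guard's handle, a steel bar 10 mm thick along saw y, 42 mm free between its two stays, at the front top edge of the clear guard (108 x 84 x 54 mm, 0.3 kg). When shut it is 134 mm in front of the hinge axis and 19 mm above it, 200 mm above the bench and 21 mm above the guard's top plate
- guard_hinge (a point): point of the guard's hinge axis (along saw y) straight behind the handle's middle, 181 mm above the bench; it turns with the saw. The handle runs round it on a radius of 135 mm
- blade: thin saw blade, 76 mm across, standing under the guard across saw y; origin at its centre. Must not be touched
- tweezers: steel tweezers, 118 mm long, lying in front of the saw at the left. Bystander
- dish: small round dish, 34 mm across, 11 mm high, in front of the saw's left end. Bystander
- oil_bottle: bottle, 55 mm thick, 118 mm high, at the left edge of the bench. Bystander
- medium_bottle: bottle, 46 mm thick, 98 mm high, at the left edge of the bench. Bystander
- pen: ballpen, 142 mm long, 9 mm thick, lying in front of the saw toward the right. Bystander

How it is judged (in metres and radians):
On the way, in this order (a step that is already met when the one before it is completed fails the run):
1. the moving jaw squeezes the block against the fixed jaw (contact force between vise_jaw and block above 20 N and value of joint guard below 0.1 rad), for 0.2 s.
2. the crank is released and the guard lifted (value of joint guard above 0.35 rad and contact force between vise_jaw and block above 15 N), for 0.1 s.
At the end, for the whole second after the job is handed in: the gripper's fingers hold the guard at 60 degrees open (53 to 67) and still, and nothing else carries it; the block lies on the vise bed, flat against the fixed jaw, squeezed by the moving jaw with more than 15 N, within 20 mm of where it lay (value of joint guard between 0.925 and 1.17 rad and velocity of joint guard between -0.1 and 0.1 rad/s and contact force between the fingers and guard above 1 N and contact force between vise_jaw and block above 15 N and x of block in the frame of saw between 0.0195 and 0.0245 m and z of block in the frame of saw below 0.095 m and distance of block from where it was at the start of the episode below 0.02 m); the arm keeps its last pose, push and grip.
It fails at once if the blade is touched (contact force between any of the fingers, the arm and blade above 0.5 N).
It fails at once if a bystander is moved by more than 30 mm (distance of any of tweezers, dish, oil_bottle, medium_bottle, pen from where it was at the start of the episode above 0.03 m).
It also fails if it takes over 61 s, if anything falls off the work surface, if the arm or the gripper's body presses on something with over 40 N, if the wrist force passes 120 N, or if a joint passes its speed limit or range.

## Working session

There is one attempt and no reset: what is moved stays moved. The work goes in short steps, each a Python script; the robot and the scene stay as the last script left them, time stands still between calls to the robot, and variables do not carry over. Pictures are saved under pics/ and viewed, at most 10 in all, crops included, and the job is handed in when it is done.

```bash
ls; mkdir -p pics
python3 - <<'E'
from bench import ctrl
import cv2
for n in ("scene","top","wrist"):
    cv2.imwrite(f"pics/{n}0.png",ctrl.read_camera(n))
    p=ctrl.camera_params(n); print(n,{k:(v.round(4).tolist() if hasattr(v,'round') and hasattr(v,'tolist') else v) for k,v in p.items()})
print(ctrl.current_tool_pos(),ctrl.current_eef_rot(),ctrl.current_t())
E
```

```text
bench.py
pics
scene {'fx': 585.8888817581718, 'fy': 585.8888817581718, 'cx': 324.76287851457596, 'cy': 230.62027033307422, 'pose': [[0.8403, 0.3432, -0.4198, 0.0423], [-0.5419, 0.5072, -0.6701, -0.6696], [-0.0171, 0.7906, 0.6121, 0.7652], [0.0, 0.0, 0.0, 1.0]]}
top {'fx': 514.8332243101789, 'fy': 514.8332243101789, 'cx': 310.18442532428224, 'cy': 237.32167079821346, 'pose': [[0.0238, 0.9952, -0.0947, 0.3891], [-0.9996, 0.0225, -0.0151, 0.0181], [-0.0129, 0.095, 0.9954, 1.3039], [0.0, 0.0, 0.0, 1.0]]}
wrist {'fx': 392.9558841578502, 'fy': 392.9558841578502, 'cx': 320.73822114125005, 'cy': 240.89336926158225, 'T_tool_cam': [[0.0001, 0.96, 0.2801, 0.0781], [1.0, -0.0002, 0.0005, 0.0001], [0.0005, 0.2801, -0.96, -0.2055], [0.0, 0.0, 0.0, 1.0]]}
[0.19220931 0.59437039 0.17776165] [[-9.51469889e-01  3.07741633e-01 -3.70770290e-04]
 [ 3.07741846e-01  9.51469481e-01 -8.84606638e-04]
 [ 8.05463242e-05 -9.55778113e-04 -9.99999540e-01]] 0.15
```

View pics/scene0.png

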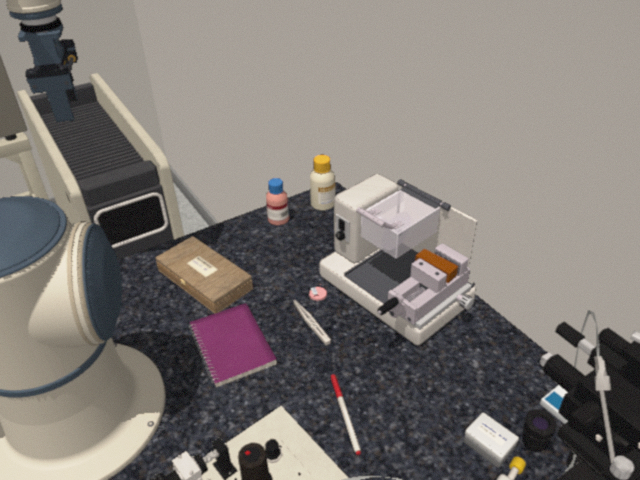

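View pics/top0.png

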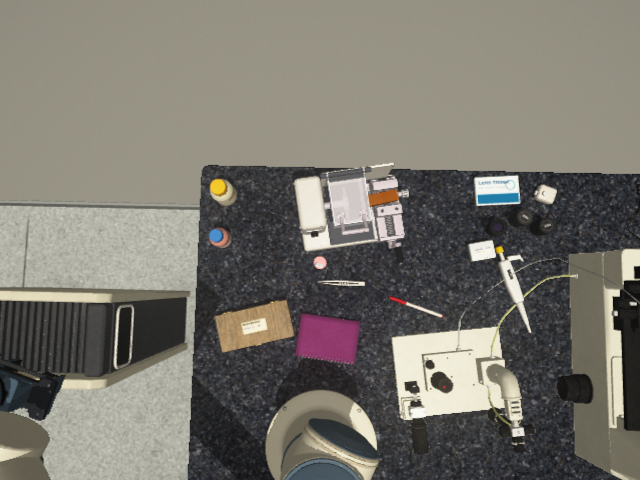

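The scene view shows the saw at (400,255), vise at (440,275), dish (317,294), tweezers (312,322), pen (345,413). In the top view the saw is at (350,210) facing the robot, and the crank is at about (398,250). I'll zoom in on both.

```bash
cat > h.py <<'E'
import numpy as np, cv2
from bench import ctrl
def cam(n):
    p=ctrl.camera_params(n)
    if n=="wrist":
        T=np.eye(4);T[:3,:3]=ctrl.current_eef_rot();T[:3,3]=ctrl.current_tool_pos();T=T@np.array(p["T_tool_cam"])
    else: T=np.array(p["pose"])
    return p,T
def ray(c,u,v):
    p,T=c; d=np.array([(u-p["cx"])/p["fx"],-(v-p["cy"])/p["fy"],-1.])
    return T[:3,3],T[:3,:3]@d
def onz(c,u,v,z):
    o,d=ray(c,u,v); return o+d*(z-o[2])/d[2]
def tri(rs):
    A=0;b=0
    for o,d in rs:
        d=d/np.linalg.norm(d);P=np.eye(3)-np.outer(d,d);A=A+P;b=b+P@o
    x=np.linalg.solve(A,b)
    return x,[np.linalg.norm(np.cross(x-o,d/np.linalg.norm(d))) for o,d in rs]
def proj(c,X):
    p,T=c;q=np.linalg.inv(T)@np.r_[X,1];return np.array([p["cx"]+p["fx"]*q[0]/-q[2],p["cy"]-p["fy"]*q[1]/-q[2]])
E
python3 - <<'E'
import cv2,numpy as np
a=cv2.imread("pics/top0.png")[155:265,285:425];b=cv2.imread("pics/scene0.png")[170:345,315:490]
cv2.imwrite("pics/topc.png",cv2.resize(a,None,fx=5,fy=5,interpolation=cv2.INTER_CUBIC))
cv2.imwrite("pics/scenec.png",cv2.resize(b,None,fx=3.4,fy=3.4,interpolation=cv2.INTER_CUBIC))
E
```

```text
(no output)
```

View pics/topc.png

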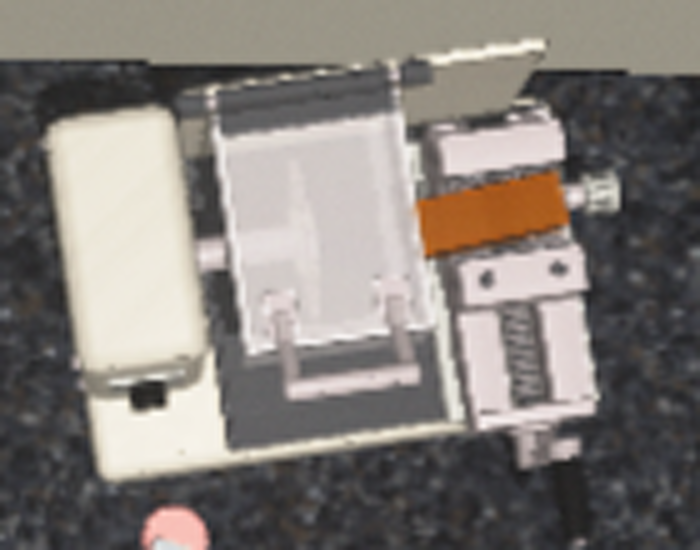

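View pics/scenec.png

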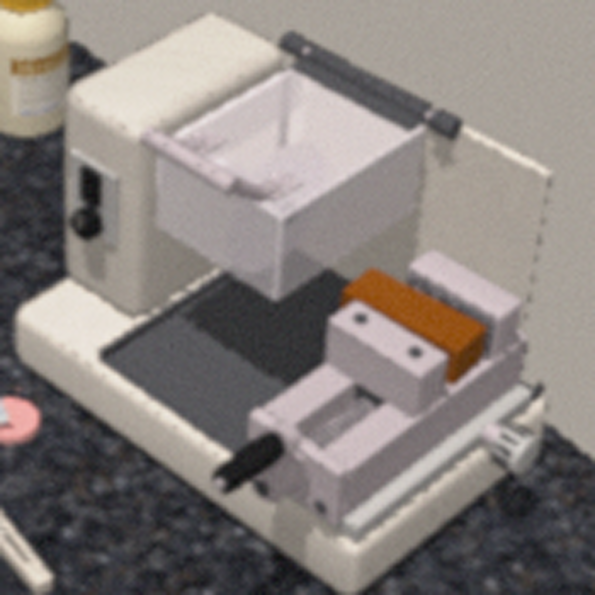

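The zoomed top view shows the block, jaws, guard bar (ends (290,390) and (415,375) in the crop) and black crank handle (568,460)-(578,545). The zoomed scene view shows the handle at (222,480)-(280,442) and the bar starting at (150,137). Next I'll get rough coordinates.

Run:
```python
from h import *
np.set_printoptions(precision=4,suppress=True)
ct,cs=cam("top"),cam("scene")
T=lambda u,v:(285+u/5-.4,155+v/5-.4); S=lambda u,v:(315+u/3.4-.35,170+v/3.4-.35)
fl,fr=onz(ct,*T(100,480),.04),onz(ct,*T(470,425),.04)
print("base front",fl,fr)
b=[onz(ct,*T(*p),.114) for p in((418,200),(563,172),(570,222),(428,257))]; print("block",np.mean(b,0),b)
for l,r in((fl,fr),(b[0],b[1]),(b[3],b[2]),(onz(ct,*T(290,390),.2),onz(ct,*T(415,375),.2))):
    d=l-r;print("yaw",np.degrees(np.arctan2(-d[0],d[1])))
print("bar",onz(ct,*T(290,388),.2),onz(ct,*T(415,375),.2), tri([ray(ct,*T(290,388)),ray(cs,*S(150,137))]))
print("crank tip",tri([ray(ct,*T(577,543)),ray(cs,*S(222,482))]),"root",tri([ray(ct,*T(567,462)),ray(cs,*S(278,444))]))
```

```text
base front [0.4762 0.0503 0.04  ] [ 0.5075 -0.1311  0.04  ]
block [ 0.6003 -0.1328  0.114 ] [array([ 0.6056, -0.097 ,  0.114 ]), array([ 0.6203, -0.1645,  0.114 ]), array([ 0.5967, -0.1679,  0.114 ]), array([ 0.5788, -0.102 ,  0.114 ])]
yaw 9.7848165904982
yaw 12.290839661825988
yaw 15.220712673716195
yaw 8.166569170332469
bar [ 0.5067 -0.0347  0.2   ] [ 0.5136 -0.0884  0.2   ] (array([ 0.5069, -0.0347,  0.1994]), [np.float64(0.00012326979305089783), np.float64(0.00012326979305093416)])
crank tip (array([ 0.4484, -0.1733,  0.1129]), [np.float64(0.0015900723144365273), np.float64(0.0015900723144366094)]) root (array([ 0.4853, -0.1682,  0.1125]), [np.float64(0.0010306266429044178), np.float64(0.0010306266429044712)])
```

```bash
cat >> h.py <<'E'
def Rt(yaw,a,flip=False):
    "tool z = cos(a) down + sin(a) toward saw +x, tool x back to the robot, fingers close along saw y (deg)"
    y,a=np.radians([yaw,a]);Z=np.array([[np.cos(y),-np.sin(y),0],[np.sin(y),np.cos(y),0],[0,0,1]])
    z=np.array([np.sin(a),0,-np.cos(a)]);x=np.array([-np.cos(a),0,-np.sin(a)]);yy=np.cross(z,x)
    R=Z@np.c_[x,yy,z]
    return R@np.diag([-1,-1,1]) if flip else R
E
python3 - <<'E'
from h import *
R=Rt(9.5,20)
print(R.round(3))
for k,p in enumerate([(0.44,-0.20,0.26),(0.46,-0.07,0.32)]):
    q=ctrl.ik(p,R);print(q)
    ctrl.goto(p,R);ctrl.sleep(.2);c=cam("wrist");im=ctrl.read_camera("wrist")
    cv2.imwrite(f"pics/w{k}.png",im);np.save(f"w{k}.npy",c[1]);print(ctrl.current_t())
E
```

```text
[[-0.927 -0.165  0.337]
 [-0.155  0.986  0.056]
 [-0.342  0.    -0.94 ]]
[ -44.69968097    4.20551422  103.0901648    18.32151894   61.94001489
 -151.3466083 ]
3.3333
[ -25.65883382   -2.79035668  100.39785568   12.41852719   66.32409395
 -128.55262457]
4.2167
```

View pics/w0.png

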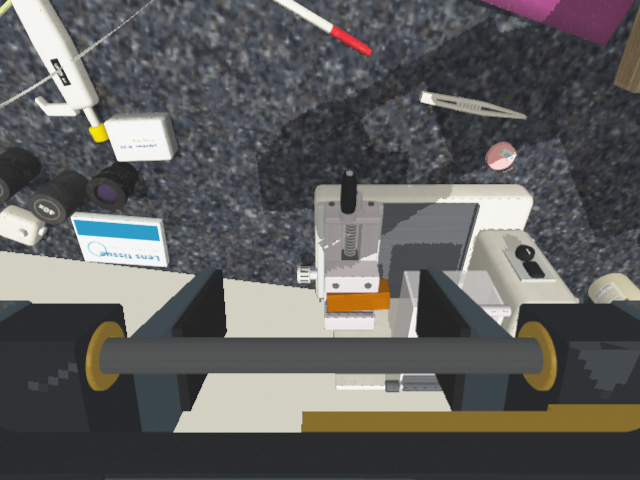

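View pics/w1.png

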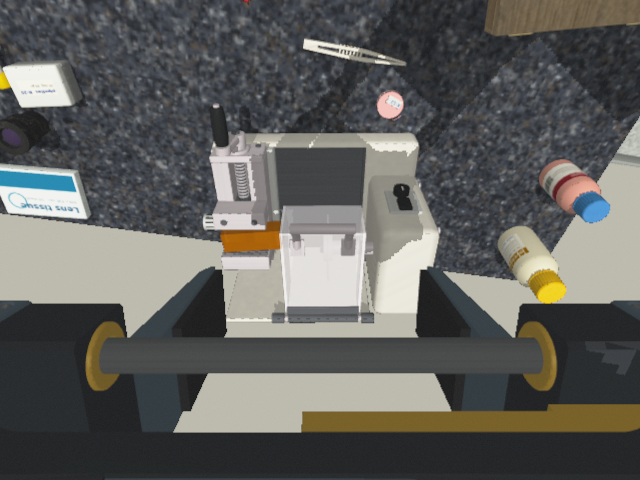

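w0 shows the crank handle at (349,172)-(348,212) and the saw nearly aligned with the image, so the yaw is about 9.5°. In w1 the handle is at (215,105)-(221,145) and the guard bar near (322,225). I'll crop w1 to read the bar exactly.

Run:
```python
from h import *
a=cv2.imread("pics/w1.png")[95:245,200:380]
cv2.imwrite("pics/w1c.png",cv2.resize(a,None,fx=4,fy=4,interpolation=cv2.INTER_CUBIC))
for k,(x0,x1,y0,y1) in enumerate([(335,362,155,235),(205,232,90,165)]):
    im=cv2.imread(f"pics/w{k}.png");m=(im.max(2)<38).astype(np.uint8)
    r=np.zeros_like(m);r[y0:y1,x0:x1]=m[y0:y1,x0:x1];r=cv2.morphologyEx(r,cv2.MORPH_OPEN,np.ones((3,3)))
    n,l,s,c=cv2.connectedComponentsWithStats(r);i=1+s[1:,4].argmax();pts=cv2.findNonZero((l==i).astype(np.uint8))
    print(k,s[i],c[i],cv2.minAreaRect(pts))
```

```text
0 [353 176   3   8  24] [354.  179.5] ((354.0, 179.5), (7.0, 2.0), 90.0)Traceback (most recent call last):
  File "<stdin>", line 7, in <module>
ValueError: attempt to get argmax of an empty sequence
```

View pics/w1c.png

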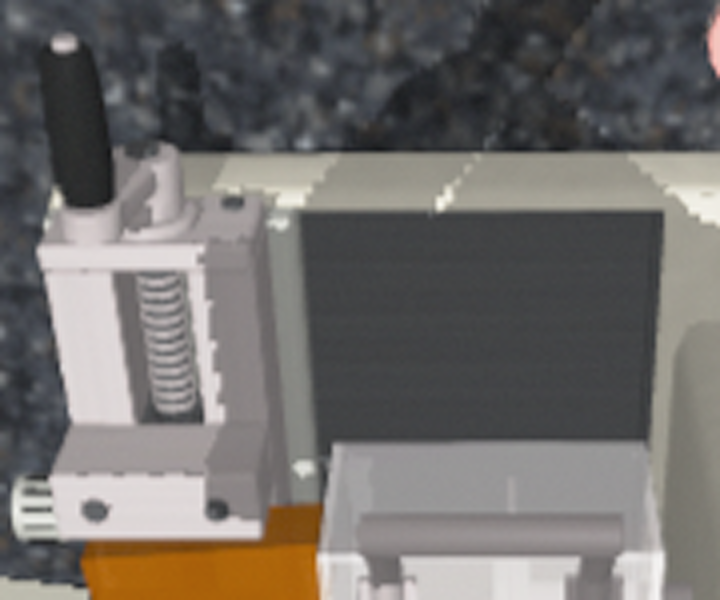

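The crop shows the handle tip at (66,45), its root at (90,203), the screw line (160,275)-(175,410), hub (163,165) and guard bar ends (362,532)-(622,534), in 4x crop pixels. Now I'll triangulate.

Run:
```python
from h import *
np.set_printoptions(precision=4,suppress=True)
ct,cs=cam("top"),cam("scene");p=ctrl.camera_params("wrist");c0,c1=(p,np.load("w0.npy")),(p,np.load("w1.npy"))
T=lambda u,v:(285+u/5-.4,155+v/5-.4); S=lambda u,v:(315+u/3.4-.35,170+v/3.4-.35); W=lambda u,v:(200+u/4-.4,95+v/4-.4)
tip=tri([ray(ct,*T(577,543)),ray(cs,*S(222,482)),ray(c0,349,172),ray(c1,*W(66,42))])
root=tri([ray(ct,*T(567,462)),ray(cs,*S(278,444)),ray(c0,348,212),ray(c1,*W(90,203))])
print("tip",tip,tri([ray(c0,349,172),ray(c1,*W(66,42))]),"root",root,tri([ray(c0,348,212),ray(c1,*W(90,203))]))
a,b=onz(c1,*W(362,532),.2),onz(c1,*W(622,534),.2);d=b-a
print("bar",a,b,(a+b)/2,np.linalg.norm(d),np.degrees(np.arctan2(-d[0],d[1])))
f=lambda P:np.degrees(np.arctan2(-P[0],P[1]))
e=onz(c1,*W(300,211),.045)-onz(c1,*W(662,211),.045);print("tray yaw",f(-e))
e=onz(c0,320,187,.04)-onz(c0,525,187,.04);print("front yaw",f(-e))
s0,s1=onz(c1,*W(160,275),.084),onz(c1,*W(175,410),.084);e=s1-s0;print("screw",s0,s1,np.degrees(np.arctan2(e[1],e[0])))
print("hub",onz(c1,*W(163,165),.078))
```

```text
tip (array([ 0.448 , -0.1734,  0.1121]), [np.float64(0.001229555789580649), np.float64(0.0020953001541081473), np.float64(0.0009798657149500346), np.float64(0.0004483543715018456)]) (array([ 0.4486, -0.1736,  0.1092]), [np.float64(9.801692567604847e-05), np.float64(9.801692567606682e-05)]) root (array([ 0.4861, -0.1673,  0.1129]), [np.float64(0.001677400623618475), np.float64(0.001314508230999454), np.float64(0.001197821449671657), np.float64(0.0008578050523514663)]) (array([ 0.4866, -0.1666,  0.1136]), [np.float64(0.00023620428317079546), np.float64(0.00023620428317079031)])
bar [ 0.5143 -0.0896  0.2   ] [ 0.5054 -0.0332  0.2   ] [ 0.5099 -0.0614  0.2   ] 0.05712442796313475 8.881675108322494
tray yaw 9.418182429583066
front yaw 9.538555414288094
screw [ 0.5177 -0.1527  0.084 ] [ 0.56   -0.1465  0.084 ] 8.315919992118747
hub [ 0.4884 -0.1542  0.078 ]
```

```bash
cat >> h.py <<'E'
YAW=9.3; A=20; RC=Rt(YAW,A)
sx=np.array([np.cos(np.radians(YAW)),np.sin(np.radians(YAW)),0]);sy=np.array([-sx[1],sx[0],0]);sz=np.array([0,0,1.])
def tcp_crank(C,phi,r=.035,back=.004):
    return C+r*(np.cos(phi)*sz-np.sin(phi)*sy)-back*sx+.019*RC[:,2]
def turn(C,phi,F0,end,step=np.radians(15),vel=.06,k=4e-5,stop=None):
    "follow the handle circle, trimming the centre by the radial force; stop at tangential force"
    log=[];hold=0
    while phi<end-1e-6:
        phi=min(phi+step,end); ctrl.move_l(tcp_crank(C,phi),vel=vel)
        F=ctrl.current_contact_force()-F0; rad=np.cos(phi)*sz-np.sin(phi)*sy; tan=-np.sin(phi)*sz-np.cos(phi)*sy
        fr,ft=F@rad,-F@tan; C=C+np.clip(k*fr,-5e-4,5e-4)*rad
        log.append((round(phi,2),round(fr,1),round(ft,1),round(F@sx,1)))
        if stop and ft>stop: break
    return C,phi,log
E
python3 - <<'E'
from h import *
np.set_printoptions(precision=4,suppress=True)
C=np.array([.4653,-.160,.078]); phi=np.arcsin(10.5/35)
t=tcp_crank(C,phi)
ctrl.goto(t-.08*RC[:,2],RC); ctrl.command_gripper(.45); F0=ctrl.current_contact_force()
print(ctrl.move_l(t,vel=.1,contact_N=8),ctrl.current_contact_force()-F0)
F0=ctrl.current_contact_force()
ctrl.command_gripper(0); print(ctrl.current_grip_width(),ctrl.current_grasp_force(),ctrl.current_contact_force()-F0)
C,phi,log=turn(C,phi,F0,phi+np.radians(75)); print(C,phi,*log,sep="\n"); print(ctrl.current_t(),ctrl.current_grip_width())
np.savez("st.npz",C=C,phi=phi,F0=F0)
cv2.imwrite("pics/s1.png",cv2.resize(ctrl.read_camera("scene")[150:350,300:500],None,fx=3,fy=3))
E
```

```text
False [-0.2457 -0.4247  0.4872]
0.006562918744771287 0.0 [ 0.4829 -0.0932  0.8171]
[ 0.4653 -0.16    0.078 ]
1.6136895930111443
(np.float64(0.57), np.float64(0.7), np.float64(1.1), np.float64(1.4))
(np.float64(0.83), np.float64(0.3), np.float64(1.2), np.float64(-0.3))
(np.float64(1.09), np.float64(-0.1), np.float64(1.0), np.float64(-0.1))
(np.float64(1.35), np.float64(0.8), np.float64(1.1), np.float64(0.3))
(np.float64(1.61), np.float64(-0.5), np.float64(0.6), np.float64(-0.6))
9.0583 0.006339850247866118
```

View pics/s1.png

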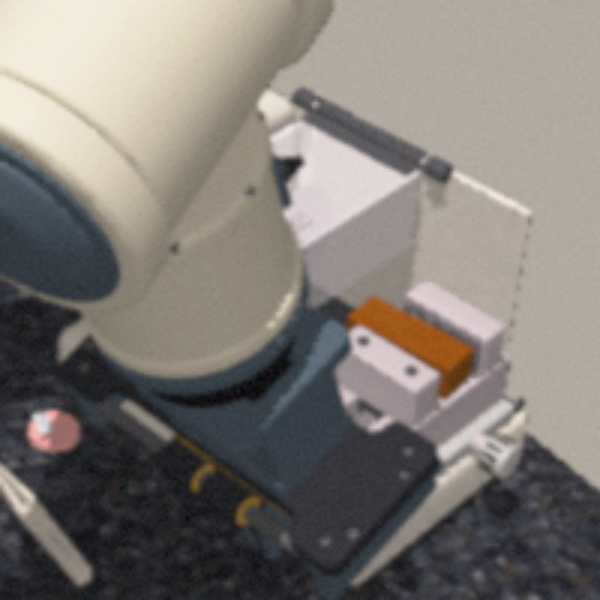

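Run:
```python
from h import *
np.set_printoptions(precision=4,suppress=True)
s=np.load("st.npz");C=s["C"];phi=float(s["phi"])
print(ctrl.current_tool_pos(),tcp_crank(C,phi)); 
t=ctrl.current_tool_pos();ctrl.move_l(t-.10*RC[:,2],vel=.2)
ctrl.goto((0.44,-0.15,0.30),RC); ctrl.sleep(.1); c=cam("wrist");im=ctrl.read_camera("wrist");cv2.imwrite("pics/w2.png",im);np.save("w2.npy",c[1])
ph=np.arcsin(.3);G=C+.035*(np.cos(ph)*sz-np.sin(ph)*sy)
k=4;u,v=proj(c,C);x0,y0=int(u)-90,int(v)-60
v2=cv2.resize(im[y0:y0+150,x0:x0+200],None,fx=k,fy=k,interpolation=cv2.INTER_CUBIC)
for P,col in((C,(0,255,0)),(G+.019*sx,(0,0,255)),(G-.019*sx,(255,0,0))):
    p=((proj(c,P)-[x0,y0]+.5)*k).astype(int);cv2.circle(v2,tuple(map(int,p)),3,col,-1)
print(x0,y0,ctrl.current_t());cv2.imwrite("pics/w2c.png",v2)
```

```text
[ 0.4733 -0.194   0.0588] [ 0.4734 -0.1941  0.0587]
217 92 10.575
```

View pics/w2c.png

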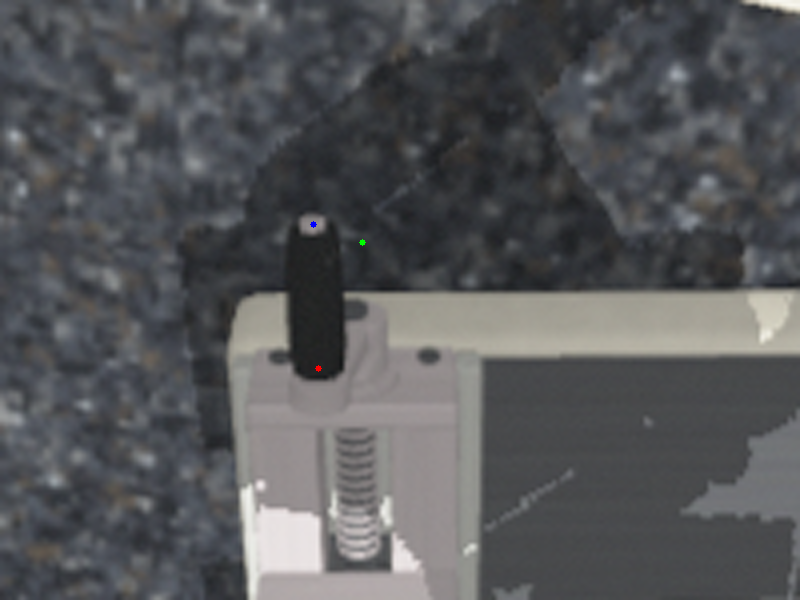

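The handle has not moved and sits exactly where my projection puts it, with its tip at (313,224) and root at (318,368). So the fingers closed without catching it. I'll check the tool geometry numerically before using another picture.

Run:
```python
from h import *
np.set_printoptions(precision=1,suppress=True)
cs=cam("scene")
t=np.array([.4733,-.194,.0588])
for n,o in dict(tcp=(0,0,0),grasp=(0,0,-.019),body0=(0,0,-.079),bR=(.038,-.089,-.079),bR2=(-.038,-.089,-.079),bL=(.038,.089,-.079),cam=(.078,0,-.2)).items():
    print(n,(proj(cs,t+RC@np.array(o))-[300,150])*3)
# wrist picture: finger silhouette near the tips, closed (w2) against open (w1)
a,b=cv2.imread("pics/w1.png"),cv2.imread("pics/w2.png")
for y in range(250,345,8): print(y,b[y,290:352:6].mean(1))
```

```text
tcp [293.9 561.2]
grasp [287.5 544.3]
body0 [266.  487.6]
bR [353.6 647.9]
bR2 [457.6 530.4]
bL [ 92.  448.8]
cam [ 94.2 476.7]
250 [230.3 231.  231.7 231.7 232.3 231.7 231.7 140.7  75.7 112.   76. ]
258 [113.  228.7 229.  229.  229.7 111.3 229.   88.3  71.  114.3  72.7]
266 [ 79.   82.   80.3  76.   95.3 100.3 100.7  97.3 105.3 112.   72.3]
274 [102.  100.7  71.3  71.7  40.3  81.7  36.7  71.7  69.7 131.3  80.3]
282 [100.3  93.3  71.7  72.3  38.   76.   39.7  70.7  71.3  69.7 152.7]
290 [228.   69.7  71.7  71.   41.  164.7  38.7  72.3  71.7  70.7 150. ]
298 [180.   71.   70.7  71.3  38.3 168.7  38.3  71.3  70.7  72.   70. ]
306 [ 41.   42.7  42.   71.   39.3 137.7  38.3  71.   42.   41.   43. ]
314 [ 41.   42.7  44.7  70.7  38.3 137.3  39.   70.3  41.7  42.3  43. ]
322 [ 41.   40.3  43.3  86.   37.  136.7  38.3  69.7  43.   42.   41.7]
330 [ 41.7  40.3  43.3  95.7  45.7 139.   48.   83.7  46.7  42.   42.3]
338 [41.  42.7 43.7 97.3 68.3 67.7 67.  72.7 52.3 42.3 41.7]
```

Run:
```python
from h import *
np.set_printoptions(precision=4,suppress=True)
ph=np.arcsin(.3);C=np.load("st.npz")["C"];G=C+.035*(np.cos(ph)*sz-np.sin(ph)*sy)
z=RC[:,2];print("G",G,ctrl.current_grip_width())
ctrl.goto(G-.05*z,RC);ctrl.sleep(.2);F0=ctrl.current_contact_force()
print(ctrl.move_l(G+.015*z,vel=.04,contact_N=5),(ctrl.current_tool_pos()-G)@z,ctrl.current_contact_force()-F0,ctrl.current_t())
c=cam("wrist");cv2.imwrite("pics/w3.png",ctrl.read_camera("wrist"));np.save("w3.npy",c[1])
print(proj(c,G),proj(c,G-.019*sx),proj(c,ctrl.current_tool_pos()))
```

```text
G [ 0.467  -0.1704  0.1114] 0.0025578229090171636
False 0.014846034400324611 [ 0.0666 -0.2779 -1.0186] 13.1833
[321.9503 283.2941] [322.0226 254.6308] [321.7211 273.2255]
```

Run:
```python
from h import *
s=ctrl.read_camera("scene");w=cv2.imread("pics/w3.png")
G=np.array([.467,-.1704,.1114]);cs=cam("scene");t=ctrl.current_tool_pos()
print("scene px handle",proj(cs,G),"tcp",proj(cs,t),"body",proj(cs,t-.079*RC[:,2]))
L=cv2.resize(w[140:340,255:388],(400,600),interpolation=cv2.INTER_CUBIC)
Rr=cv2.resize(s[130:340,340:480],(400,600),interpolation=cv2.INTER_CUBIC)
cv2.imwrite("pics/cmp.png",np.hstack([L,Rr]))
```

```text
scene px handle [387.31085192 306.29397271] tcp [389.15734556 310.99145298] body [379.1566602 284.4597806]
```

View pics/cmp.png

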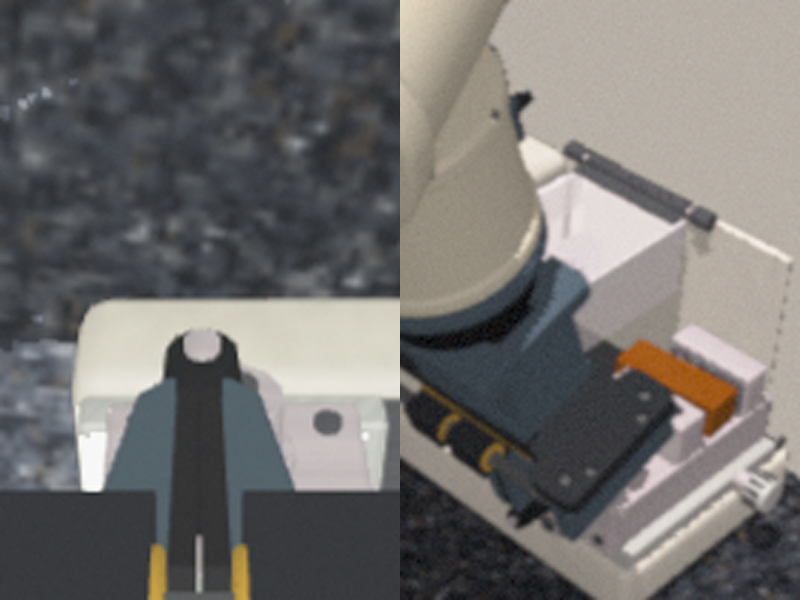

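The wrist view shows the handle cap at (202,345) below the fingers. The finger tips (front edge at y≈378) are still above the handle, so they end about 30 mm behind the stated TCP. I'll keep probing down until they touch.

Run:
```python
from h import *
np.set_printoptions(precision=4,suppress=True)
G=np.array([.467,-.1704,.1114]);z=RC[:,2]
F0=ctrl.current_contact_force()
print(ctrl.move_l(G+.050*z,vel=.03,contact_N=4),(ctrl.current_tool_pos()-G)@z,ctrl.current_contact_force()-F0,ctrl.current_t())
```

```text
True 0.023516417348662777 [-6.4568 -1.2134 13.1616] 13.7917
```

Contact came about 35 mm later than the stated tip position, which matches the picture. So the real grasp point is about 50 mm behind the reported TCP, and I'll use that offset.

```bash
sed -i 's/-back\*sx+.019\*RC/-back*sx+OFF*RC/; s/^YAW=9.3;/OFF=.050; YAW=9.3;/' h.py
python3 - <<'E'
from h import *
np.set_printoptions(precision=4,suppress=True)
C=np.array([.4653,-.160,.078]); phi=np.arcsin(.3); z=RC[:,2]
t=tcp_crank(C,phi)
ctrl.move_l(t-.06*z,vel=.2); ctrl.command_gripper(.45);print("w",ctrl.current_grip_width()); F0=ctrl.current_contact_force()
hit=ctrl.move_l(t,vel=.1,contact_N=6);print(hit,ctrl.current_contact_force()-F0)
assert not hit
F0=ctrl.current_contact_force()
ctrl.command_gripper(0); print(ctrl.current_grip_width(),ctrl.current_grasp_force(),ctrl.current_contact_force()-F0)
if ctrl.current_grip_width()>.08:
    C,phi,log=turn(C,phi,F0,phi+np.radians(90)); print(C,phi,*log,sep="\n"); print(ctrl.current_grip_width())
print(ctrl.current_t())
np.savez("st.npz",C=C,phi=phi,F0=F0)
E
```

```text
w 0.4477461978461764
False [ 0.774   1.5965 -0.0712]
0.1418967032988792 29.990029335021973 [-0.9639  0.2602  2.8419]
[ 0.4656 -0.1619  0.0785]
1.8754889808102937
(np.float64(0.57), np.float64(5.4), np.float64(-5.7), np.float64(-5.9))
(np.float64(0.83), np.float64(7.7), np.float64(-5.1), np.float64(-6.8))
(np.float64(1.09), np.float64(8.7), np.float64(-4.7), np.float64(-6.1))
(np.float64(1.35), np.float64(10.2), np.float64(-4.8), np.float64(-5.3))
(np.float64(1.61), np.float64(10.6), np.float64(-4.2), np.float64(-3.5))
(np.float64(1.88), np.float64(12.0), np.float64(-4.3), np.float64(-3.4))
0.1457636256446473
17.975
```

Run:
```python
from h import *
np.set_printoptions(precision=2,suppress=True)
s=np.load("st.npz");C=s["C"];phi=float(s["phi"]);F0=s["F0"]
t=ctrl.current_tool_pos(); f=lambda:(lambda F:np.array([F@sx,F@sy,F@sz]))(ctrl.current_contact_force()-F0)
print("now",f()); ctrl.sleep(.3); print("rest",f())
for d in (-.001*sy,-.002*sy,-.003*sy,-.002*sy,-.002*sy-.002*sz,-.002*sy-.004*sz,-.002*sy-.002*sz):
    ctrl.move_l(t+d,vel=.02);print(1e3*np.array([d@sy,d@sz]),f(),ctrl.current_grip_width())
print(ctrl.current_t())
```

```text
now [ -3.43 -10.13  -7.73]
rest [ -4.04 -10.18  -8.01]
[-1.  0.] [2.46 4.32 1.91] 0.14123841721178215
[-2.  0.] [ 6.03 10.43  2.63] 0.14562142138202216
[-3.  0.] [ 8.28 16.29  4.63] 0.14488361644236097
[-2.  0.] [ 6.39 10.82  2.48] 0.14986060380794414
[-2. -2.] [ 8.01 12.86  3.62] 0.14922662050736055
[-2. -4.] [10.44 17.7   5.41] 0.14109553243805298
[-2. -2.] [ 6.81 13.47  5.8 ] 0.14444591534148443
20.05
```

Run:
```python
from h import *
np.set_printoptions(precision=4,suppress=True)
s=np.load("st.npz");C=s["C"]-.0008*sy;phi=float(s["phi"])+.057;F0=s["F0"]
C,phi,log=turn(C,phi,F0,6.6,step=np.radians(18),vel=.08,k=7e-5)
print(C,phi);print([tuple(map(float,l)) for l in log]);print(ctrl.current_grip_width(),ctrl.current_t())
np.savez("st.npz",C=C,phi=phi,F0=F0)
```

```text
Traceback (most recent call last):
  File "h.py", line 36, in turn
    phi=min(phi+step,end); ctrl.move_l(tcp_crank(C,phi),vel=vel)
                           ~~~~~~~~~~~^^^^^^^^^^^^^^^^^^^^^^^^^^
host.MotionError: the arm cannot follow that straight line within its joint ranges
```

Run:
```python
from h import *
np.set_printoptions(precision=4,suppress=True)
print(ctrl.current_q(),ctrl.current_tool_pos(),ctrl.current_t(),ctrl.current_grip_width())
F0=np.load("st.npz")["F0"];F=ctrl.current_contact_force()-F0;print(F@sx,F@sy,F@sz)
C=np.load("st.npz")["C"]-.0008*sy
d=ctrl.current_tool_pos()-tcp_crank(C,0,r=0);print("rel y,z",d@sy,d@sz,"phi",np.arctan2(-d@sy,d@sz))
for a in (20,30,40):
  RC=Rt(YAW,a); RF=Rt(YAW,a,True)
  for ph in np.radians([110,180,250,330]):
    p=C+.035*(np.cos(ph)*sz-np.sin(ph)*sy)-.004*sx+OFF*RC[:,2]
    print(a,round(np.degrees(ph)),ctrl.ik(p,RC),ctrl.ik(p,RF))
```

```text
[ -39.762    30.4536  116.9526   39.1315   24.395  -173.903 ] [ 0.4841 -0.1936  0.0187] 20.05 0.14444591534148443
6.814504536332118 13.465570967799719 5.799448088742986
rel y,z -0.03341828705714654 -0.01281073681175756 phi 1.9368631074323681
20 110 [ -39.5896   30.2985  117.1328   39.1677   24.0796 -173.7579] [-39.5896  30.2985 117.1328  39.1677  24.0796   6.2421]
20 180 None [-36.3793  32.7934 120.9114  50.4534  18.5015  -2.8514]
20 250 [ -32.7883   28.9936  122.5552   45.5972   18.716  -174.3633] [-32.7883  28.9936 122.5552  45.5972  18.716    5.6367]
20 330 [ -34.5181   23.5057  119.156    32.3591   26.2598 -161.6475] [-34.5181  23.5057 119.156   32.3591  26.2598  18.3525]
30 110 [-45.7973  32.6905 123.5601  78.0328  24.7824 141.9962] [-45.7973  32.6905 123.5601  78.0328  24.7824 -38.0038]
30 180 [-42.665   36.144  127.6559  97.8398  23.424  123.5572] [-42.665   36.144  127.6559  97.8398  23.424  -56.4428]
30 250 [-39.0639  32.2086 129.8262  97.4531  22.1402 127.7101] [-39.0639  32.2086 129.8262  97.4531  22.1402 -52.2899]
30 330 [-40.8115  25.3254 126.283   71.3195  23.89   154.2756] [-40.8115  25.3254 126.283   71.3195  23.89   -25.7244]
40 110 [-52.4815  38.045  129.3054 102.8115  35.5106 109.4026] [-52.4815  38.045  129.3054 102.8115  35.5106 -70.5974]
40 180 [-49.6046  42.9749 133.7116 117.5502  38.3762  94.5726] [-49.6046  42.9749 133.7116 117.5502  38.3762 -85.4274]
40 250 [-46.1932  39.5169 136.7343 120.6013  37.9811  95.0227] [-46.1932  39.5169 136.7343 120.6013  37.9811 -84.9773]
40 330 [-47.863   30.6512 133.1454 102.6222  33.6045 115.064 ] [-47.863   30.6512 133.1454 102.6222  33.6045 -64.936 ]
```

Joint 6 runs out of range at the 20° tilt. A 30° tilt works all the way round, so I'll let go, back well off and regrasp at 30°.

```bash
sed -i 's/YAW=9.3; A=20/YAW=9.3; A=30/' h.py
python3 - <<'E'
from h import *
np.set_printoptions(precision=4,suppress=True)
C=np.load("st.npz")["C"]-.0008*sy;C[2]=.078;phi=1.92
Ro=Rt(YAW,20);ctrl.command_gripper(.45)
ctrl.move_l(ctrl.current_tool_pos()-.13*Ro[:,2],vel=.3)
ctrl.goto((.38,-.24,.24),Rt(YAW,20))
t=tcp_crank(C,phi);z=RC[:,2]
ctrl.goto(np.array((.38,-.24,.24)),RC);print(ctrl.current_q(),ctrl.current_t())
ctrl.goto(t-.07*z,RC);print(ctrl.current_q())
F0=ctrl.current_contact_force();hit=ctrl.move_l(t,vel=.1,contact_N=6);print(hit,ctrl.current_contact_force()-F0)
assert not hit
F0=ctrl.current_contact_force();ctrl.command_gripper(0);F=ctrl.current_contact_force()-F0
print(ctrl.current_grip_width(),ctrl.current_grasp_force(),F@sx,F@sy,F@sz,ctrl.current_t())
np.savez("st.npz",C=C,phi=phi,F0=F0)
E
```

```text
Traceback (most recent call last):
host.MotionError: the arm cannot take that pose within its joint ranges
```

Run:
```python
from h import *
np.set_printoptions(precision=4,suppress=True)
C=np.load("st.npz")["C"]-.0008*sy;C[2]=.078;phi=1.92
t=tcp_crank(C,phi);z=RC[:,2]
print(ctrl.current_q(),ctrl.current_tool_pos(),ctrl.current_t(),t)
for P in (t-.1*z,t-.07*z,t-.07*z-.05*sx,t,(.42,-.2,.2),(.42,-.25,.15),(.45,-.2,.15)): print(P,ctrl.ik(P,RC))
```

```text
[ -55.9223    3.8202  107.1999   20.6094   61.9606 -163.8195] [ 0.3799 -0.2399  0.2392] 21.8 [ 0.4918 -0.1918  0.0227]
[ 0.4424 -0.1998  0.1093] [-52.7347  18.8459 123.2542  51.844   34.1676 165.0297]
[ 0.4572 -0.1974  0.0833] [-50.5295  23.0291 123.7464  58.5568  30.4421 159.2162]
[ 0.4079 -0.2055  0.0833] [-58.3121  21.8    127.6969  59.2085  32.5596 150.6999]
[ 0.4918 -0.1918  0.0227] [-45.7971  32.763  123.5789  78.2265  24.7635 141.783 ]
(0.42, -0.2, 0.2) None
(0.42, -0.25, 0.15) [-60.4029  14.9609 117.6001  42.0143  44.4788 170.3943]
(0.45, -0.2, 0.15) [-51.7404  13.8784 119.483   43.3514  39.59   176.5423]
```

Run:
```python
from h import *
np.set_printoptions(precision=4,suppress=True)
C=np.load("st.npz")["C"]-.0008*sy;C[2]=.078;phi=1.92
t=tcp_crank(C,phi);z=RC[:,2]
ctrl.goto((.42,-.25,.15),RC);print(ctrl.current_q(),ctrl.current_t())
ctrl.goto(t-.07*z,RC)
F0=ctrl.current_contact_force();hit=ctrl.move_l(t,vel=.1,contact_N=6);print(hit,ctrl.current_contact_force()-F0,(ctrl.current_tool_pos()-t)@z)
assert not hit
F0=ctrl.current_contact_force();ctrl.command_gripper(0);F=ctrl.current_contact_force()-F0
print(ctrl.current_grip_width(),ctrl.current_grasp_force(),F@sx,F@sy,F@sz,ctrl.current_t())
np.savez("st.npz",C=C,phi=phi,F0=F0)
```

```text
[-60.4053  14.9592 117.6004  42.0135  44.4804 170.3838] 26.7917
False [-1.5772  0.8533 -0.1762] -0.0005915933693116294
0.14579138161111685 29.999560117721558 -1.0522326541070341 -2.3732122270441325 4.075748545585235 28.6417
```

```bash
sed -i 's/if stop and ft>stop: break/if (stop and ft>stop) or np.linalg.norm(F)>40: break/' h.py
python3 - <<'E'
from h import *
np.set_printoptions(precision=4,suppress=True)
s=np.load("st.npz");C=s["C"];phi=float(s["phi"]);F0=s["F0"]
try: C,phi,log=turn(C,phi,F0,6.6,step=np.radians(18),vel=.08,k=7e-5)
finally: print(ctrl.current_q())
print(C,phi);print([tuple(map(float,l)) for l in log]);print(ctrl.current_grip_width(),ctrl.current_t())
np.savez("st.npz",C=C,phi=phi,F0=F0)
E
```

```text
[-43.7298  25.6233 123.6275  65.3884  26.0041 158.0381]
[ 0.4656 -0.1617  0.0778] 6.6
[(2.23, 6.0, -5.8, 0.8), (2.55, 3.7, -4.2, 0.5), (2.86, 0.7, -5.0, -1.5), (3.18, -1.0, -5.4, -3.1), (3.49, 1.2, -4.6, -5.3), (3.8, 2.3, -3.1, -5.9), (4.12, 2.4, -2.9, -7.5), (4.43, 2.4, -3.6, -8.7), (4.75, 3.7, -3.3, -7.6), (5.06, 4.2, -3.8, -9.2), (5.38, 4.7, -4.5, -9.7), (5.69, 4.2, -4.6, -11.3), (6.0, 3.6, -4.3, -11.1), (6.32, -0.6, -4.8, -9.0), (6.6, -1.7, -4.9, -6.9)]
0.14785579207935498 32.8833
```

```bash
cat > clamp.py <<'E'
from h import *
import sys
np.set_printoptions(precision=4,suppress=True)
s=np.load("st.npz");C=s["C"];phi=float(s["phi"]);F0=s["F0"];end,lim=float(sys.argv[1]),float(sys.argv[2]);log=[]
while phi<end:
    C,phi,l=turn(C,phi,F0,phi+np.radians(9),step=np.radians(9),vel=.05,k=5e-5);log+=l
    if abs(l[0][2]+4.5)>lim: break
print(C,phi);print([tuple(map(float,l)) for l in log]);print(ctrl.current_grip_width(),ctrl.current_t())
np.savez("st.npz",C=C,phi=phi,F0=F0)
E
python3 clamp.py 8.6 3.5
```

```text
[ 0.4657 -0.1624  0.0779] 8.327875959474387
[(6.76, -0.1, -3.8, -6.9), (6.91, -0.0, -6.0, -6.4), (7.07, 1.1, -4.8, -6.8), (7.23, 1.1, -5.4, -6.1), (7.39, 0.9, -5.2, -4.5), (7.54, 1.3, -5.1, -4.9), (7.7, 1.0, -6.0, -3.3), (7.86, 3.5, -5.5, -3.9), (8.01, 2.9, -3.5, -3.8), (8.17, 3.0, -2.2, -3.7), (8.33, 0.8, -0.0, -4.8)]
0.14518939018292862 35.725
```

The rest force on the crank has climbed by about 5 N, so the block is clamped. I'll add a small margin, hold, release, and check IK for lifting the guard.

```bash
cat >> h.py <<'E'
BAR=np.array([.5106,-.0622,.200]); H=BAR+.134*sx-.019*sz
def Rg(a,s):
    "tool z at a deg below saw +x; fingers close in the saw x-z plane"
    return Rt(YAW,90-a)@np.array([[0,-s,0],[s,0,0],[0,0,1.]])
def bar(th):
    e=np.arctan2(.019,.134)+th; return H+.1353*(-np.cos(e)*sx+np.sin(e)*sz)
def tcp_guard(th,a,s,off=.047): return bar(th)+off*Rg(a,s)[:,2]
E
python3 - <<'E'
from h import *
np.set_printoptions(precision=1,suppress=True)
s=np.load("st.npz");C=s["C"];phi=float(s["phi"]);F0=s["F0"]
C,phi,l=turn(C,phi,F0,phi+np.radians(4),step=np.radians(4),vel=.05,k=5e-5);print(l)
ctrl.sleep(.3);F=ctrl.current_contact_force()-F0;print(F)
ctrl.command_gripper(.45);ctrl.move_l(ctrl.current_tool_pos()-.10*RC[:,2],vel=.25)
print(ctrl.current_t(),ctrl.current_q(),ctrl.current_tool_pos())
for sgn in(1,-1):
  for a0,a1 in((45,85),(45,75),(35,75),(35,95),(30,60)):
    r=[]
    for f in(-1,0,.5,1):
      th=max(f,0)*1.047;a=a0+(a1-a0)*max(f,0);p=tcp_guard(th,a,sgn)
      if f<0:p=p-.08*Rg(a,sgn)[:,2]
      r.append(ctrl.ik(p,Rg(a,sgn)))
    print(sgn,a0,a1,*r,sep=" | ")
E
```

```text
[(np.float64(8.4), np.float64(0.6), np.float64(2.5), np.float64(-6.7))]
[-6.4 -3.   1.8]
37.4833 [-52.5  19.6 124.   53.9  33.  162.9] [ 0.4 -0.2  0.1]
1 | 45 | 85 | [ -41.2    4.3  130.3   71.    35.2 -107.7] | [ -32.2   16.9  130.    96.9   28.2 -129.9] | [-20.1   9.8 105.5  17.4  43.9 -39.7] | [-11.5  19.6  78.8   1.8  77.  -21.1]
1 | 45 | 75 | [ -41.2    4.3  130.3   71.    35.2 -107.7] | [ -32.2   16.9  130.    96.9   28.2 -129.9] | [-22.1   8.9 109.5  24.9  38.1 -47.9] | [-13.8  15.1  87.1   6.5  64.1 -25.3]
1 | 35 | 75 | [ -51.5   12.9  140.7   98.2   46.3 -147.5] | [ -37.9   24.9  138.1  121.2   44.7 -162.2] | [-24.2   8.3 113.5  35.5  33.  -59.4] | [-13.8  15.1  87.1   6.5  64.1 -25.3]
1 | 35 | 95 | [ -51.5   12.9  140.7   98.2   46.3 -147.5] | [ -37.9   24.9  138.1  121.2   44.7 -162.2] | [-20.1   9.8 105.5  17.4  43.9 -39.7] | [ -9.5  24.7  70.6  -1.6  89.5 -18.7]
1 | 30 | 60 | [ -56.8   21.7  146.5  107.    55.9 -167. ] | [ -40.8   31.4  142.1  126.7   55.9 -173.9] | [-28.8   9.1 121.6  68.4  28.  -94.8] | [-18.1  10.2  99.7  19.2  44.6 -38.1]
-1 | 45 | 85 | [-41.2   4.3 130.3  71.   35.2  72.3] | [-32.2  16.9 130.   96.9  28.2  50.1] | [-20.1   9.8 105.5  17.4  43.9 140.3] | [-11.5  19.6  78.8   1.8  77.  158.9]
-1 | 45 | 75 | [-41.2   4.3 130.3  71.   35.2  72.3] | [-32.2  16.9 130.   96.9  28.2  50.1] | [-22.1   8.9 109.5  24.9  38.1 132.1] | [-13.8  15.1  87.1   6.5  64.1 154.7]
-1 | 35 | 75 | [-51.5  12.9 140.7  98.2  46.3  32.5] | [-37.9  24.9 138.1 121.2  44.7  17.8] | [-24.2   8.3 113.5  35.5  33.  120.6] | [-13.8  15.1  87.1   6.5  64.1 154.7]
-1 | 35 | 95 | [-51.5  12.9 140.7  98.2  46.3  32.5] | [-37.9  24.9 138.1 121.2  44.7  17.8] | [-20.1   9.8 105.5  17.4  43.9 140.3] | [ -9.5  24.7  70.6  -1.6  89.5 161.3]
-1 | 30 | 60 | [-56.8  21.7 146.5 107.   55.9  13. ] | [-40.8  31.4 142.1 126.7  55.9   6.1] | [-28.8   9.1 121.6  68.4  28.   85.2] | [-18.1  10.2  99.7  19.2  44.6 141.9]
```

Run:
```python
from h import *
np.set_printoptions(precision=2,suppress=True)
S=-1;a0=60;R=Rg(a0,S);z=R[:,2];t=tcp_guard(0,a0,S)
for P in(t-.14*z-.03*sx,t-.07*z,t):print(P,ctrl.ik(P,R))
ctrl.goto(t-.14*z-.03*sx,R);ctrl.command_gripper(.35);ctrl.goto(t-.07*z,R);ctrl.sleep(.1)
F0=ctrl.current_contact_force();hit=ctrl.move_l(t,vel=.08,contact_N=5)
print(hit,ctrl.current_contact_force()-F0,(ctrl.current_tool_pos()-t)@z,ctrl.current_t())
if not hit:
    F0=ctrl.current_contact_force();ctrl.command_gripper(0)
    F=ctrl.current_contact_force()-F0;print(ctrl.current_grip_width(),ctrl.current_grasp_force(),F@sx,F@sy,F@sz)
    np.save("g0.npy",F0)
print(ctrl.current_t(),ctrl.current_q())
```

```text
[ 0.44 -0.07  0.28] [-36.48  -6.66 114.94  26.68  52.94 121.48]
[ 0.5  -0.06  0.22] [-27.9    4.22 116.04  28.91  38.7  123.37]
[ 0.53 -0.06  0.16] [-24.4   13.27 117.9   36.28  27.96 117.03]
False [-0.15  0.31 -0.02] -0.00033316086606698147 40.2917
0.09660607852749611 30.003637969493866 -4.86077394452758 -2.8987265392428707 2.1837924881921786
40.7667 [-24.42  13.26 117.93  36.25  27.96 117.03]
```

Run:
```python
from h import *
np.set_printoptions(precision=2,suppress=True)
S=-1;a0,a1=60,92;F0=np.load("g0.npy");off=np.zeros(3)
for th in np.linspace(0,1.047,13)[1:]:
    a=a0+(a1-a0)*th/1.047
    ctrl.move_l(tcp_guard(th,a,S)+off,vel=.06,ori=Rg(a,S))
    F=ctrl.current_contact_force()-F0;e=np.arctan2(.019,.134)+th;rad=-np.cos(e)*sx+np.sin(e)*sz;tan=np.sin(e)*sx+np.cos(e)*sz
    off=off+np.clip(6e-5*(F@rad),-6e-4,6e-4)*rad
    print(round(th,2),F@rad,F@tan,F@sy,round(ctrl.current_grip_width(),3),off@rad*1e3)
    if np.linalg.norm(F)>50: break
print(ctrl.current_t(),ctrl.current_q());np.save("off.npy",off)
cv2.imwrite("pics/end_s.png",ctrl.read_camera("scene"));cv2.imwrite("pics/end_t.png",ctrl.read_camera("top"))
```

```text
0.09 4.324141611265648 -1.549134308430939 -4.505722985559763 0.1 0.25944849667593883
0.17 2.3577303509015204 -2.689303766239864 -5.093669561715128 0.103 0.3999254100948366
0.26 1.7676108533657486 -2.2902553768073766 -4.049725987975502 0.103 0.5024907369288497
0.35 1.446406070443276 -2.8575572322999525 -4.19948454255486 0.1 0.5823643861095565
0.44 3.0065495492224428 -2.2624354609528146 -3.7831608767513485 0.102 0.7517462866043026
0.52 3.605335655470002 -2.157270742423399 -3.184896522436518 0.101 0.9520224582583086
0.61 3.793417371806508 -1.7497813360266905 -1.6573202541066745 0.099 1.1571636519139965
0.7 3.3950398920991804 -2.0667783672411195 -2.2314354547097155 0.1 1.330464582351983
0.79 4.6275836728428015 -1.2373152615135652 -1.0836118064618132 0.101 1.5683711752353044
0.87 3.554091334557559 -1.74458809863673 -1.7218041375284314 0.103 1.7309926392098531
0.96 2.7960840249953423 -1.8136230978092354 -0.576019365479234 0.103 1.8357758897427365
1.05 0.9289958862700258 -1.4863380322842465 -0.45195198785054974 0.102 1.815205912387561
44.6083 [-10.12  22.86  73.2   -0.63  85.76 160.6 ]
```

The guard is held at about 60°, and the carrying force matches the expected 3 N. One numerical check on the block before I hand in.

Run:
```python
from h import *
for n,e in(("scene0","end_s"),("top0","end_t")):
    for f in(n,e):
        im=cv2.imread(f"pics/{f}.png");h=cv2.cvtColor(im,cv2.COLOR_BGR2HSV);m=cv2.inRange(h,(5,180,90),(16,255,255))
        k,l,s,c=cv2.connectedComponentsWithStats(m);i=1+s[1:,4].argmax() if k>1 else 0;print(f,s[i],c[i].round(1))
F=ctrl.current_contact_force()-np.load("g0.npy");print(F,ctrl.current_grip_width(),ctrl.current_grasp_force(),ctrl.current_dq().round(3),ctrl.current_t())
```

```text
scene0 [416 250  41  32 424] [438.4 262.7]
end_s [418 249  40  31 320] [440.8 261.2]
top0 [369 190  30  16 302] [382.8 197.2]
end_t [379 189  18  12 166] [387.6 194.5]
[ 0.06425302 -0.60995418 -1.67093744] 0.10369200914466632 30.008449852466583 [ 0.173  0.07  -0.013 -0.041  0.253  0.171] 44.7083
```

```bash
python3 -c "
from bench import ctrl
ctrl.sleep(.3);print(ctrl.current_grip_width(),ctrl.current_t());print(ctrl.sign_off())"
```

```text
0.09922488150858187 45.0083
the job is handed in; nothing more can be done
None
```

I handed the job in at 45 s with the block clamped, the crank released and the gripper holding the guard at about 60° open; the result wasn't shown, and the clamp and angle come from force and position readings.

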